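# Hold the bench mill in its pulse position

### The arm

A 6-joint arm with a two-finger parallel gripper is mounted at the origin on a cart in front of the work surface, level with it; the furniture and walls round the work are solid. World frame = base frame: x ahead of the robot, y to its left, z up, the work surface at z = 0. Lengths are in mm, angles in degrees, forces in N, time in s.
With the tool pointing down it reaches from about 375 to 900 mm from the base axis. Payload 3.1 kg.
Tool frame: the origin (TCP) lies midway between the tips of the shut fingers; the grasp point (between the pads) lies 19 mm behind it; z points along the fingers, y is the line along which they close (so a half turn about z gives the same grasp; the last joint's range is limited). The gripper opens to 85 mm and grips with 20 to 120 N. Pads are 22 mm wide; open, the fingers measure 114 mm over their backs; the gripper's body (76 mm by 85 mm) begins 54 mm behind the grasp point. The pads swing forward as they close: fully open they stand 13 mm farther back than shut.
Start: joints at [-82.305, 30.224, 82.088, -0, 67.689, -10.227], TCP at [192.35, -594.641, 231.31] pointing down, gripper open.
Joint ranges: [-176.69, 176.69], [-43.24, 126.21], [12.49, 139.97], [-82, 262], [0, 151.66], [-163.58, 163.58]. Speed limits (degrees/s): [159.86, 159.86, 180, 180, 180, 180].

### API

Orientations are given as [roll, pitch, yaw] about the fixed x, y, z axes, in that order (R = Rz(yaw) Ry(pitch) Rx(roll)).
In Python, from workcell import env, optics, sign_off, models gives the robot as it stands. The module is installed in compiled form; this text tells all that it offers.
- The arm moves only by the tool drive_tool, never from a script. Its argument "commands" is a list of rows, each a list of 7 numbers: the finger opening in m, from 0 to 0.0854, then the shift along the tool's x, y, z in m, then the turn, a rotation vector about the tool's x, y, z in degrees. In form: [[jaw, dx, dy, dz, wx, wy, wz], ...]. A call has 1 to 8 rows; each row shifts and turns the commanded pose from where the row before left it, along the tool's axes as they then stand; what a row does not reach is not made up. A row lasts 1/10 s, in which the tool goes at most 50 mm and 8.59 degrees, less where a joint would pass 70% of its speed; a pose out of reach is approached as far as the arm can. A call with a gripper value outside its range is refused whole. The fingers move at their own pace and stop on an object; the grip force is fixed at half the most. Time passes only in rows, so rows that do not move let the fingers close. It gives the time, the measured TCP pose, the force, the opening and the grip force at its end, in the units of the state.
- env.state(): the state, without advancing time (a new reading comes with each control period).
- optics.camera(name): name is "side" or "top" or "wrist"; returns a dict with "img" (480x640x3 uint8, red, green, blue), "fx", "fy", "cx", "cy" (pixels), "R" (3x3) and "t" (3): a world point X has camera coordinates R X + t; the wrist camera has in their place "hand_eye" (4x4, takes a point from camera to tool coordinates, whose origin is the TCP and whose axes are the flange's). Camera axes: x right, y down, z forward; pixel columns grow to the right and rows downward; lengths in mm; the calibration is good to about 2 mm. A picture is of the moment at which its call begins: read the wrist's pose just before it. There is no depth.
- sign_off(): hands the job in; it is judged then, once.
Trained networks look in a picture, given as the dict that the camera call returned (one of the last four; its "shot" number tells which), for a name from the list of things; names that differ only in an ending like _2 or _b are one class to them, and where a whole thing is asked for, a point or a joint stands for the part that bears it (a point fixed in the world has none). Each returns a list of dicts, best first, with "conf" (0 to 1); they miss things now and then, are a little off and sometimes report something else, mostly with a low value. They report only what shows in the picture. A call takes as long as a camera call. They do not tell look-alikes from the thing itself.
- models.spot_in(query, picture): "uv" ([column, row] in pixels, amid what is visible of it).
- models.pinpoint(query, picture): "uv" ([column, row] in pixels: a listed point, or the origin of a listed thing).
The state is a dict: "t": time; "joint_pos": joint angles; "qd": joint speeds; "effort": joint torques, N m; "eef_pos": TCP position; "tcp_rot": TCP orientation; "wrist_force": force on the tool from outside, world axes, zero at the start; "wrist_torque": the same for the moment, N m; "opening": opening from 0.0 (shut) to 1.0 (fully open); "grasp_force": force on a finger pad.
Only numpy, scipy, OpenCV 4.12 (cv2) and the standard library are available. Lean on these libraries where they do the work, as an engineer would, in place of code of your own. Each camera call takes 0.05 s, during which the arm holds its last target. There are 200 camera calls.

### The job

The cordless bench mill has been cleaned and needs a pulse test. Pull its transport lock outward, away from the bowl, all the way to its end stop, put the lid on with its two ears down through the collar's notches, and twist it clockwise (seen from above) only half way to the lock click, so that the grip bar points at the long raised ribs on the collar. The pulse position is sprung and runs only while it is held: finish still gripping the lid there, never let it go on to the lock click, and leave the other things on the bench where they are.

Things in the scene. Friction and masses are not known exactly. Their poses are not given: they have to be found in the camera images.
- mill: Cordless bench mill, fixed to the bench at a place and yaw that differ each time. Grey housing 150 mm along its x, from -150 to +75 mm along its y, flat deck 75 mm up; black battery at the back (to x = 118 mm). Origin on the worktop under the bowl's axis; x points to the battery, y away from the transport lock, z up.
- mill_seat (a point): Centre of the bowl's mouth (radius 33 mm) on the deck, 75 mm above the worktop, where the lid's flange comes to rest. Round it stands the aluminium bayonet collar: outer radius 58 mm, its top 14 mm above the deck, its lip (inner radius 44.5 mm) 9 to 14 mm above the deck.
- notch (a point): Middle of the +y notch at the top of the collar's lip, 51 mm from the bowl's axis. There are two notches, about 21 mm wide, towards the mill's +y and -y; the lid's ears go down through them to the deck and then turn clockwise (seen from above) under the lip. A stop prevents turning anticlockwise.
- pulse_rib (a point): Top of one of the two long raised ribs on the lip that mark the pulse position, 51 mm from the bowl's axis, 40 deg (0.70 rad) clockwise of each notch (seen from above). A small round pip marks the lock position, 80 deg (1.40 rad) clockwise of each notch.
- lid: Grey bayonet lid, 120 to 195 g, 46 mm high, standing upright on the worktop. Origin at the centre of its underside, z up. Plug of radius 30 mm, 12 mm high, tapered foot; flange of radius 42 mm from 12 to 19 mm height; two ears 15 mm wide, 6 mm thick, along +x and -x to 51 mm from the axis. Seated, its origin is 63 mm above the worktop (plug 12 mm below the deck).
- lid_grip (a point): Middle of the top of the lid's straight black grip bar, on the lid's axis 46 mm above its underside. The bar runs along the lid's x like the ears: 66 mm long, 16 mm thick, upright sides from 21 to 46 mm above the underside. To enter, the bar lies along the mill's y, either way round (either ear fits either notch), within 3 deg.
- lock_grip (a point): Middle of the top of the transport lock's black grip tab: 14 mm thick along the mill's x, 26 mm long along its y, upright sides from 5 to 30 mm above the deck, on a steel bolt plate 25 mm wide. It slides along the mill's -y, away from the bowl; 25 mm and more are free on either side in x.
- mill_lock (a joint): Transport lock, m: 0 to 0.038 (end stop); starts near 0, where its steel tongue stands in the -y notch and keeps an ear out. About 2.5 N of friction; stays where it is left.
- mill_ring (a joint): Sprung contact ring hidden under the lip, rad, growing clockwise: 0 at rest. The ears meet it after 0.08 rad of twist and push it along: twist from the notches = this value + 0.08. It pushes back with 0.1 N m, 0.2 N m at the pulse position (value 0.62), and turns the lid back if let go. The lock click resists from about 1.1 and is in at 1.3.
- masking_tape: Roll of masking tape, 105 mm across, 24 mm high, hollow, lying flat; origin at the centre of its underside. Bystander.
- stubby_driver: Short black screwdriver, 117 x 30 mm, lying in front of the mill. Bystander.
- sanding_block: Cork sanding block 65 x 112 x 32 mm. Bystander.
- tape_measure: Yellow tape measure 67 x 80 x 35 mm, lying at the left. Bystander.
- carpenter_pencil_2: Flat yellow pencil 170 mm long, lying at the left. Bystander.
There are look-alikes about, which are no part of the job. Of the things that look like the lid, the larger one is meant.

How it is judged:
By the outcome, as a careful person would: the job done as asked, in the order asked, and still so for the second after the job is handed in, while the arm keeps its last pose, push and grip.
It also fails if it takes over 51 s, if anything falls off the work surface, if the arm or the gripper's body presses on something with over 40 N, if the wrist force passes 120 N, or if a joint passes its speed limit or range.

## Working session

There is one attempt and no reset: what is moved stays moved. The work goes in short steps, Python scripts to look and compute and a tool call to move; the robot and the scene stay as the last step left them, time stands still between calls to the robot, and variables do not carry over. Pictures are saved under pics/ and viewed, at most 10 in all, crops included, and the job is handed in when it is done.

Besides the shell and the picture viewer there is one more tool, called after ">>>" in YAML: its name, and indented under it one key for each argument. drive_tool: Moves the arm, as the interface text tells. Its arguments: {"type":"object","properties":{"commands":{"type":"array"}},"required":["commands"]}

```bash
mkdir -p pics
cat > h.py <<'E'
import numpy as np, cv2
from scipy.spatial.transform import Rotation as Ro
def ray(p,uv,st=None):
    d=np.array([(uv[0]-p['cx'])/p['fx'],(uv[1]-p['cy'])/p['fy'],1.])
    if 'hand_eye' in p:
        H=np.array(p['hand_eye']);R=Ro.from_euler('xyz',st['tcp_rot'],degrees=True).as_matrix()
        return R@H[:3,3]+np.array(st['eef_pos']),R@H[:3,:3]@d
    R=np.array(p['R']);return -R.T@np.array(p['t']),R.T@d
def onz(p,uv,z,st=None):
    o,d=ray(p,uv,st);return o+d*(z-o[2])/d[2]
def proj(p,X,st=None):
    if 'hand_eye' in p:
        H=np.array(p['hand_eye']);R=Ro.from_euler('xyz',st['tcp_rot'],degrees=True).as_matrix()
        c=H[:3,:3].T@(R.T@(np.array(X)-st['eef_pos'])-H[:3,3])
    else: c=np.array(p['R'])@X+np.array(p['t'])
    return np.array([p['fx']*c[0]/c[2]+p['cx'],p['fy']*c[1]/c[2]+p['cy']])
def save(p,n): cv2.imwrite('pics/'+n,p['img'][:,:,::-1])
E
python3 - <<'E'
from h import *
from workcell import env,optics,models
np.set_printoptions(precision=1,suppress=True)
Z=dict(mill_seat=75,notch=89,pulse_rib=89,lid=0,lid_grip=46,lock_grip=105)
print(env.state())
for c in('top','side'):
    p=optics.camera(c);save(p,c+'0.png')
    for q,z in Z.items():
        for r in models.pinpoint(q,p)[:4]: print(c,q,round(r['conf'],2),np.array(r['uv']),onz(p,r['uv'],z))
E
```

```text
{'t': 0.0, 'joint_pos': array([-82.3,  30.3,  82.2,   0. ,  67.7, -10.2]), 'qd': array([-0.1,  0. ,  0. ,  0.1,  0.1,  0. ]), 'effort': array([ -0. , -44.2, -17.8,  -0. ,   0. ,   0. ]), 'eef_pos': array([ 192.3, -593.9,  230.3]), 'tcp_rot': array([-179.9,   -0. ,   17.9]), 'wrist_force': array([0. , 0.1, 1.3]), 'wrist_torque': array([0.1, 0. , 0. ]), 'grasp_force': 0.0, 'opening': 0.9963579642421249}
top mill_seat 0.77 [366.3 214.2] [ 592.  -106.5   75. ]
top notch 0.85 [350.2 215.8] [584.8 -67.3  89. ]
top notch 0.6 [185.2 298.7] [380.6 309.9  89. ]
top pulse_rib 0.97 [349.5 198.8] [625.4 -64.8  89. ]
top lid 0.9 [247.9 276.6] [439.6 178.5   0. ]
top lid_grip 0.78 [247.8 278.1] [433.8 173.   46. ]
top lid_grip 0.59 [296.7 276.3] [441.1  56.   46. ]
top lock_grip 0.49 [405.3 214.1] [ 589.8 -195.1  105. ]
side mill_seat 0.59 [342.9 278.4] [ 589.5 -101.8   75. ]
side notch 0.8 [343.4 267.1] [589.6 -63.4  89. ]
side pulse_rib 0.95 [352.1 265. ] [614.6 -49.8  89. ]
side lid 0.64 [302.  269.6] [455.   57.2   0. ]
side lid 0.63 [355.3 265.7] [627.6  94.3   0. ]
side lid 0.6 [300.7 252.5] [438.6 169.1   0. ]
side lid_grip 0.75 [299.3 262.4] [450.8  25.3  46. ]
side lid_grip 0.54 [300.8 241.9] [440.7 161.2  46. ]
side lock_grip 0.6 [343.3 290.2] [ 592.3 -204.4  105. ]
```

Run:
```python
import cv2
a=cv2.imread('pics/top0.png')[130:360,150:470]
cv2.imwrite('pics/t1.png',cv2.resize(a,(800,575),interpolation=cv2.INTER_CUBIC))
a=cv2.imread('pics/side0.png')[180:360,200:440]
cv2.imwrite('pics/s1.png',cv2.resize(a,(800,600),interpolation=cv2.INTER_CUBIC))
```

```text
(no output)
```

View pics/t1.png

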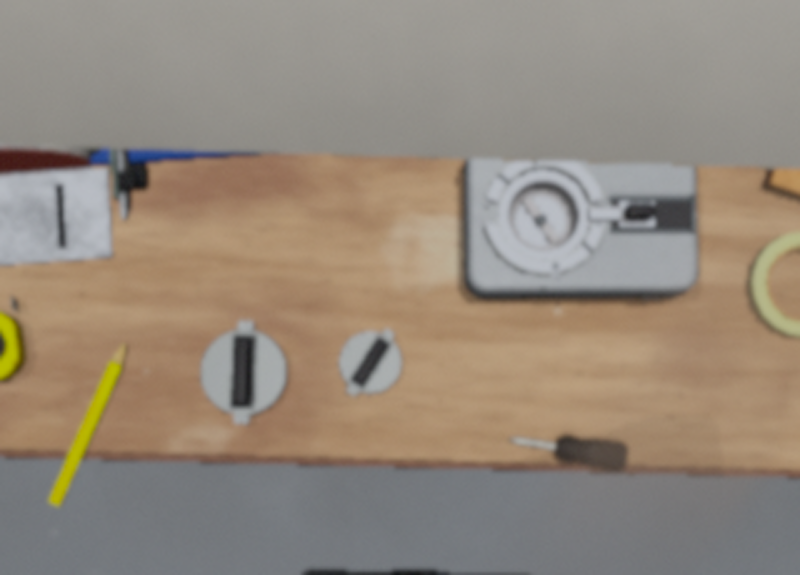

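View pics/s1.png

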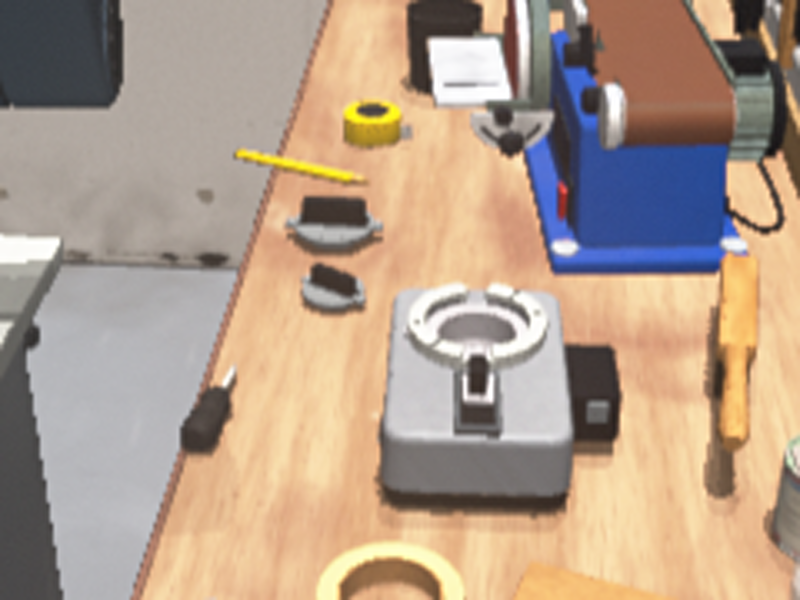

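The top crop shows two lid-like things: left at top-image px (247,278), and right at (297,276). The left one is clearly larger (about 84 against 60 crop px), so it is the lid. Its bar runs roughly along world x. The mill is at px (366,214), with its lock at about (405,214) and yaw near 0.

I'll move towards the lock.

>>> drive_tool:
  commands:
    - [0.05,0.0419,-0.0213,0,0,0,-8]
    - [0.05,0.0444,-0.0153,0,0,0,-8]
    - [0.05,0.0461,-0.009,0,0,0,-8]
    - [0.05,0.0469,-0.0025,0,0,0,-8]
    - [0.05,0.0468,0.0041,0,0,0,-8]
    - [0.05,0.0458,0.0106,0,0,0,-8]
    - [0.05,0.0439,0.0168,0,0,0,-8]
    - [0.05,0.0411,0.0228,0,0,0,-8]

```text
t: 1.5
eef_pos: [459.7, -327.8, 231.6]
tcp_rot: [180.0, 0.0, 82.2]
wrist_force: [-0.3, 0.0, 0.4]
opening: 0.587
grasp_force: 0.0
```

>>> drive_tool:
  commands:
    - [0.05,0.025,0.025,0,0,0,-8]
    - [0.05,0,0,0,0,0,0]
    - [0.05,0,0,0,0,0,0]

```text
t: 1.8
eef_pos: [487.2, -307.4, 231.3]
tcp_rot: [-180.0, 0.0, 90.0]
wrist_force: [0.3, -0.6, -0.8]
opening: 0.586
grasp_force: 0.0
```

```bash
cat > look.py <<'E'
from h import *
from workcell import env,optics,models
import sys
np.set_printoptions(precision=1,suppress=True)
Z=dict(mill_seat=75,notch=89,pulse_rib=89,lid=0,lid_grip=46,lock_grip=105)
s=env.state();p=optics.camera('wrist');save(p,sys.argv[1])
print(s['t'],s['eef_pos'],s['tcp_rot'],s['opening'],s['wrist_force'],s['grasp_force'])
for q in sys.argv[2:]:
    for r in models.pinpoint(q,p)[:4]: print(q,round(r['conf'],2),np.array(r['uv']),onz(p,r['uv'],Z[q],s))
E
python3 look.py w1.png mill_seat notch pulse_rib lock_grip
```

```text
1.8 [ 487.2 -307.4  231.3] [-180.    0.   90.] 0.5857524302295825 [ 0.3 -0.6 -0.8] 0.0
```

View pics/w1.png

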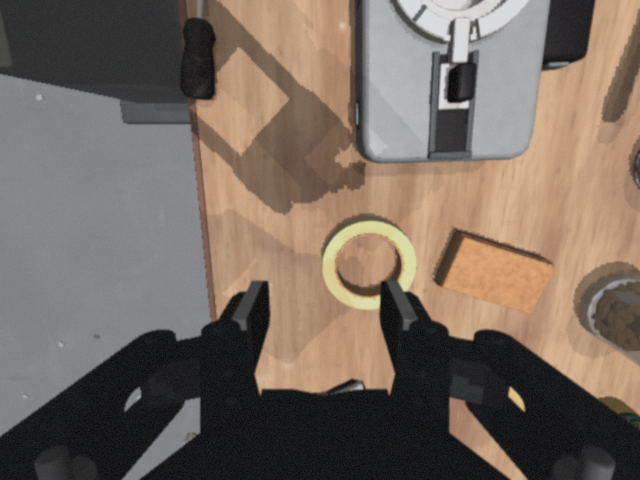

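The wrist picture shows the mill at the top, with the lock tab at about (462,80) and the bolt plate running vertically. Image up is world +y. I'll move closer, over the lock.

>>> drive_tool:
  commands:
    - [0.05,0.02,0.034,0,0,0,0]
    - [0.05,0.02,0.034,0,0,0,0]
    - [0.05,0.02,0.034,0,0,0,0]
    - [0.05,0,0,0,0,0,0]
    - [0.05,0,0,0,0,0,0]

```text
t: 2.55
eef_pos: [588.5, -248.3, 230.9]
tcp_rot: [-179.9, 0.0, 89.9]
wrist_force: [-0.9, -0.2, -0.4]
opening: 0.585
grasp_force: 0.0
```

```bash
python3 look.py w2.png mill_seat notch pulse_rib lock_grip
```

```text
2.55 [ 588.5 -248.3  230.9] [-179.9    0.    89.9] 0.5853173510187273 [-0.9 -0.2 -0.4] 0.0
mill_seat 0.86 [323.7  46.7] [ 587.7 -107.1   75. ]
mill_seat 0.55 [325.6  66.6] [ 589.1 -121.4   75. ]
lock_grip 0.79 [330.6 163. ] [ 592.9 -195.6  105. ]
```

View pics/w2.png

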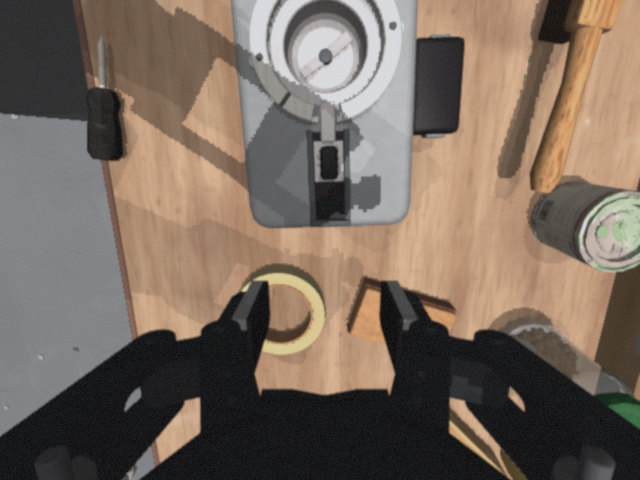

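The lock tab measures (592.5,-196), 89 mm from the seat at (588.5,-107), which is a plausible distance. The mill's yaw is about +2°. I'll go down and grip the tab.

>>> drive_tool:
  commands:
    - [0.03,0.026,0.002,0,0,0,-1]
    - [0.03,0.026,0.002,0,0,0,-1]
    - [0.03,0,0,0.04,0,0,0]
    - [0.03,0,0,0.04,0,0,0]
    - [0.03,0,0,0.035,0,0,0]
    - [0.03,0,0,0.02,0,0,0]
    - [0.03,0,0,0.011,0,0,0]
    - [0.03,0,0,0,0,0,0]

```text
t: 3.6
eef_pos: [591.3, -196.2, 84.0]
tcp_rot: [-179.9, -0.1, 91.9]
wrist_force: [-0.3, -0.3, -0.2]
opening: 0.352
grasp_force: 0.0
```

>>> drive_tool:
  commands:
    - [0,0,0,0,0,0,0]
    - [0,0,0,0,0,0,0]
    - [0,0,0,0,0,0,0]
    - [0,0,0,0,0,0,0]

```text
t: 4.0
eef_pos: [592.0, -196.6, 86.6]
tcp_rot: [-180.0, 0.1, 91.9]
wrist_force: [-6.5, -1.8, 3.6]
opening: 0.148
grasp_force: 60.9
```

>>> drive_tool:
  commands:
    - [0,-0.01,0,0,0,0,0]
    - [0,-0.01,0,0,0,0,0]
    - [0,-0.01,0,0,0,0,0]
    - [0,-0.005,0,0,0,0,0]
    - [0,-0.002,0,0,0,0,0]
    - [0,0,0,0,0,0,0]

```text
t: 4.6
eef_pos: [593.1, -230.2, 86.6]
tcp_rot: [-179.9, -0.3, 91.9]
wrist_force: [-4.3, 6.6, 8.0]
opening: 0.15
grasp_force: 61.4
```

>>> drive_tool:
  commands:
    - [0,-0.002,0,0,0,0,0]
    - [0,-0.002,0,0,0,0,0]
    - [0,0,0,0,0,0,0]

```text
t: 4.9
eef_pos: [593.0, -230.4, 86.5]
tcp_rot: [-179.9, -0.6, 91.8]
wrist_force: [-2.5, 14.6, 10.4]
opening: 0.152
grasp_force: 61.7
```

>>> drive_tool:
  commands:
    - [0,-0.004,0,0,0,0,0]
    - [0,-0.002,0,0,0,0,0]
    - [0,0,0,0,0,0,0]

```text
t: 5.2
eef_pos: [593.0, -230.6, 86.5]
tcp_rot: [-179.8, -1.2, 91.8]
wrist_force: [0.1, 27.8, 13.6]
opening: 0.147
grasp_force: 62.1
```

```bash
python3 look.py w3.png lock_grip mill_seat
```

```text
5.2 [ 593.  -230.6   86.5] [-179.8   -1.2   91.8] 0.14745620089112152 [ 0.1 27.8 13.6] 62.13287115097046
lock_grip 0.63 [326.  309.5] [ 593.1 -228.1  105. ]
```

View pics/w3.png

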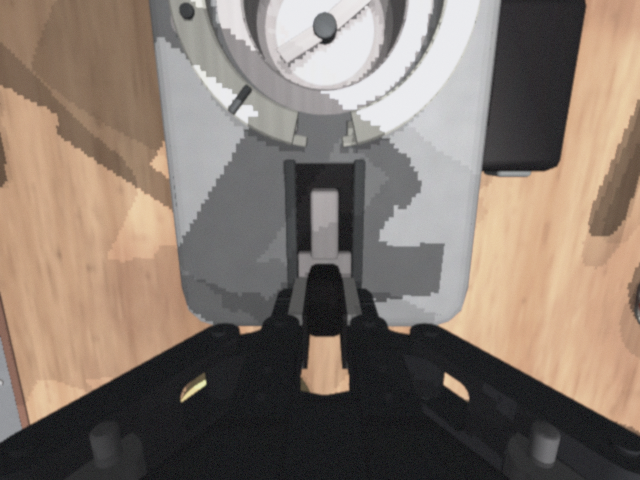

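The picture shows the tongue clear of the notch, which is open at about (325,135), and the lock against a hard stop at 28 N. I'll relax the pull, open, rise, and head for the bowl to view the notches.

>>> drive_tool:
  commands:
    - [0,0.011,0,0,0,0,0]
    - [0,0,0,0,0,0,0]
    - [0.03,0,0,0,0,0,0]
    - [0.03,0,0,0,0,0,0]
    - [0.03,0,0,0,0,0,0]
    - [0.03,0,0,-0.04,0,0,0]
    - [0.03,0,0,-0.05,0,0,0]
    - [0.05,0.03,0,-0.035,0,0,0]

```text
t: 6.15
eef_pos: [594.9, -206.4, 213.4]
tcp_rot: [179.7, 0.3, 91.7]
wrist_force: [1.3, -0.3, 0.8]
opening: 0.508
grasp_force: 0.0
```

>>> drive_tool:
  commands:
    - [0.085,0.022,0,-0.01,0,0,0]
    - [0.085,0,0,0,0,0,0]
    - [0.085,0,0,0,0,0,0]

```text
t: 6.45
eef_pos: [592.2, -180.2, 220.4]
tcp_rot: [180.0, 0.0, 92.0]
wrist_force: [-0.4, 0.2, 0.2]
opening: 0.986
grasp_force: 0.0
```

```bash
python3 look.py w4.png lock_grip mill_seat notch pulse_rib
```

```text
6.45 [ 592.2 -180.2  220.4] [180.   0.  92.] 0.9858064892770732 [-0.4  0.2  0.2] 0.0
lock_grip 0.61 [323.5 284.4] [ 592.6 -225.2  105. ]
mill_seat 0.65 [324.6 135.3] [ 589.6 -106.6   75. ]
mill_seat 0.38 [115.6 160.9] [ 416.3 -132.8   75. ]
pulse_rib 0.79 [370.4  77.9] [622.3 -64.9  89. ]
```

View pics/w4.png

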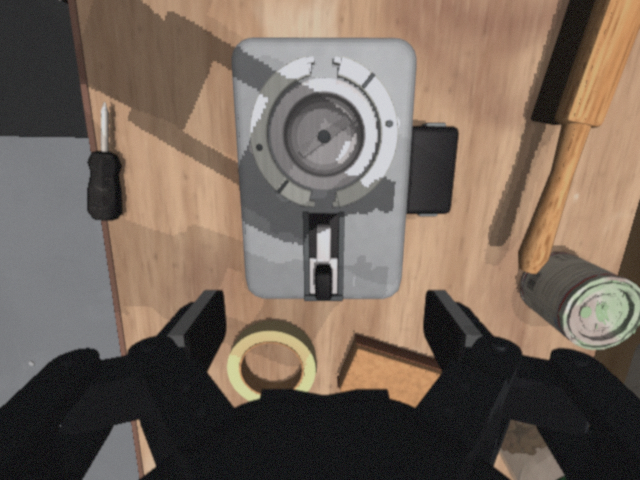

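The collar is fully in view: pips at (259,147) and (389,124), ribs at (370,78) and (282,187), top notch at (325,63). The lock is out. I'll fit the centre and yaw from these.

```bash
cat > fit.py <<'E'
from h import *
import cv2
from workcell import optics
p=optics.camera('wrist')
s=dict(eef_pos=np.array([592.2,-180.2,220.4]),tcp_rot=[180,0,92.0])
P=[onz(p,u,89,s)[:2] for u in [(259,147),(389,124),(370,78),(282,187)]]
for a,b,off in((P[0],P[1],10),(P[3],P[2],50)):
    d=b-a;print((a+b)/2,np.hypot(*d)/2,np.degrees(np.arctan2(d[1],d[0]))-off)
b=onz(p,(325,64),89,s)[:2];print(b)
# housing deck edges
l=[onz(p,u,75,s)[:2] for u in [(303,215),(304,298),(343,213),(342,298)]];print(l)
print(proj(p,[590,-107,89],s))
E
python3 fit.py
```

```text
[ 588.52632637 -106.9986082 ] 51.26933764892483 1.5611347988494249
[ 589.07809399 -106.36193177] 52.9520496355881 1.7968034666882176
[588.00571307 -56.42644607]
[array([ 572.91047732, -173.51433771]), array([ 575.17422443, -252.53366043]), array([ 607.61987013, -170.56474478]), array([ 610.63446107, -251.33477541])]
[325.32333426 135.66988168]
```

Mill: centre (589,-106.7), yaw about 1.8°, consistent with the direction the lock was pulled. Next, the lid.

>>> drive_tool:
  commands:
    - [0.085,0.0325,-0.013,0,0,0,-8]
    - [0.085,0.034,-0.0083,0,0,0,-8]
    - [0.085,0.0348,-0.0035,0,0,0,-8]
    - [0.085,0.035,0.0013,0,0,0,-8]
    - [0.085,0.0344,0.0062,0,0,0,-8]
    - [0.085,0.0332,0.0109,0,0,0,-8]
    - [0.085,0.0314,0.0155,0,0,0,-8]
    - [0.085,0.0289,0.0197,0,0,0,-8]

```text
t: 7.55
eef_pos: [478.9, 77.0, 220.0]
tcp_rot: [-180.0, -0.0, 156.2]
wrist_force: [0.8, 0.1, 0.0]
opening: 0.994
grasp_force: 0.0
```

>>> drive_tool:
  commands:
    - [0.085,0.0259,0.0235,0,0,0,-8]
    - [0.085,0.0224,0.0269,0,0,0,-8]
    - [0.085,0.0184,0.0297,0,0,0,-8]
    - [0.085,0,0,0,0,0,0]
    - [0.085,0,0,0,0,0,0]

```text
t: 8.05
eef_pos: [437.4, 172.5, 220.2]
tcp_rot: [-180.0, 0.0, 179.9]
wrist_force: [0.9, -0.4, -0.8]
opening: 0.993
grasp_force: 0.0
```

```bash
python3 look.py w5.png lid lid_grip
```

```text
8.05 [437.4 172.5 220.2] [-180.     0.   179.9] 0.9925600667865276 [ 0.9 -0.4 -0.8] 0.0
lid 0.98 [332.6 205. ] [434.4 181.2   0. ]
lid 0.59 [217.  217.4] [447.9  54.2   0. ]
lid_grip 0.87 [210.7 225.6] [445.9  62.4  46. ]
lid_grip 0.68 [330.7 212.1] [432.8 178.3  46. ]
lid_grip 0.6 [333.2 205. ] [426.  180.7  46. ]
```

View pics/w5.png

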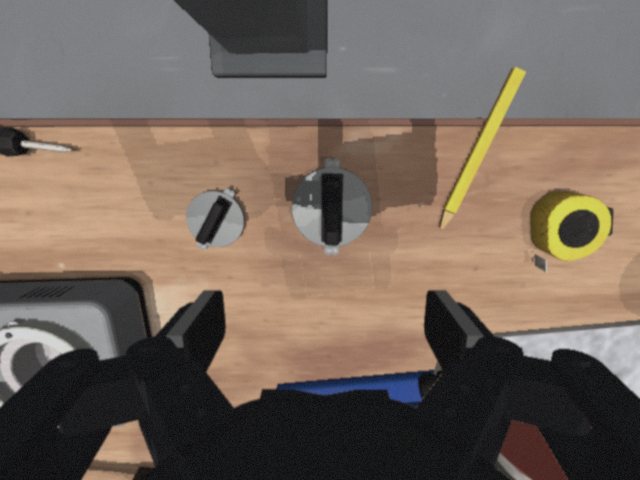

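The larger lid's bar runs vertically from (332,173) to (332,244). The smaller look-alike is at (215,220). I'll measure the bar's outline.

```bash
cat > bar.py <<'E'
from h import *
from workcell import env,optics
s=env.state();p=optics.camera('wrist')
g=cv2.cvtColor(p['img'],cv2.COLOR_RGB2GRAY)[160:260,285:380]
m=(g<45).astype(np.uint8)
n,l,st,c=cv2.connectedComponentsWithStats(m);k=1+np.argmax(st[1:,4]);print(st[k],c[k]+[285,160])
pts=np.argwhere(l==k)[:,::-1].astype(np.float32)
r=cv2.minAreaRect(pts);b=cv2.boxPoints(r)+[285,160];print(r,b)
# per-row center line
W=[]
for row in np.unique(pts[:,1]):
    x=pts[pts[:,1]==row,0];W.append((row+160,x.min()+285,x.max()+285))
W=np.array(W);print(W[::8])
o=[onz(p,u,46,s) for u in b];print(np.mean(o,0));print(o)
E
python3 bar.py
```

```text
[  37   13   22   70 1286] [332.50855365 204.83048212]
((47.5, 47.5), (69.0, 21.0), 90.0) [[322. 173.]
 [343. 173.]
 [343. 242.]
 [322. 242.]]
[[173. 324. 342.]
 [181. 322. 342.]
 [189. 322. 342.]
 [197. 322. 342.]
 [205. 323. 342.]
 [213. 324. 342.]
 [221. 324. 341.]
 [229. 324. 341.]
 [237. 324. 341.]]
[430.13644118 178.91585169  46.        ]
[array([396.76861665, 169.13268907,  46.        ]), array([396.85929473, 188.57359279,  46.        ]), array([463.50660693, 189.26078266,  46.        ]), array([463.41124639, 168.69634223,  46.        ])]
```

>>> drive_tool:
  commands:
    - [0.05,0.007,0.007,0.04,0,0,0]
    - [0.05,0,0,0.045,0,0,0]
    - [0.05,0,0,0.045,0,0,0]
    - [0.05,0,0,0.035,0,0,0]
    - [0.05,0,0,0.02,0,0,0]
    - [0.05,0,0,0.01,0,0,0]
    - [0.05,0,0,0,0,0,0]

```text
t: 8.95
eef_pos: [430.3, 178.6, 24.2]
tcp_rot: [-180.0, -0.1, 179.8]
wrist_force: [0.3, 0.3, 0.1]
opening: 0.584
grasp_force: 0.0
```

>>> drive_tool:
  commands:
    - [0,0,0,0,0,0,0]
    - [0,0,0,0,0,0,0]
    - [0,0,0,0,0,0,0]
    - [0,0,0,0,0,0,0]
    - [0,0,0,0,0,0,0]

```text
t: 9.45
eef_pos: [431.3, 179.5, 26.6]
tcp_rot: [180.0, 0.2, 179.9]
wrist_force: [-0.8, -0.5, 7.2]
opening: 0.172
grasp_force: 59.7
```

>>> drive_tool:
  commands:
    - [0,0,0,-0.01,0,0,0]
    - [0,0,0,-0.03,0,0,0]
    - [0,0,0,-0.04,0,0,0]
    - [0,0,0,-0.04,0,0,0]
    - [0,0,0,-0.03,0,0,0]
    - [0,-0.0144,-0.026,-0.01,0,0,8]
    - [0,-0.0178,-0.0238,0,0,0,8]
    - [0,-0.021,-0.021,0,0,0,8]

```text
t: 10.25
eef_pos: [473.3, 100.7, 186.8]
tcp_rot: [180.0, 0.1, 155.7]
wrist_force: [-0.8, -0.0, -0.8]
opening: 0.171
grasp_force: 58.8
```

>>> drive_tool:
  commands:
    - [0,-0.0237,-0.0179,0,0,0,8]
    - [0,-0.026,-0.0144,0,0,0,8]
    - [0,-0.0277,-0.0107,0,0,0,8]
    - [0,-0.0289,-0.0067,0,0,0,8]
    - [0,-0.0296,-0.0026,0,0,0,8]
    - [0,-0.0297,0.0015,0,0,0,8]
    - [0,-0.0292,0.0056,0,0,0,8]
    - [0,-0.0281,0.0096,0,0,0,8]

```text
t: 11.05
eef_pos: [587.6, -107.6, 185.8]
tcp_rot: [-180.0, -0.0, 91.6]
wrist_force: [0.4, 0.2, -1.1]
opening: 0.171
grasp_force: 58.8
```

>>> drive_tool:
  commands:
    - [0,0,0,0,0,0,0]
    - [0,0,0,0,0,0,0]
    - [0,0,0,0,0,0,0]

```text
t: 11.35
eef_pos: [586.7, -105.8, 185.3]
tcp_rot: [-179.9, -0.1, 92.0]
wrist_force: [-0.2, -0.6, -0.8]
opening: 0.17
grasp_force: 58.8
```

```bash
python3 look.py w6.png lid_grip pulse_rib notch mill_seat
python3 - <<'E'
import cv2
a=cv2.imread('pics/w6.png')[0:400,120:560]
cv2.imwrite('pics/w6c.png',cv2.resize(a,(660,600)))
E
```

```text
11.35 [ 586.7 -105.8  185.3] [-179.9   -0.1   92. ] 0.16961971235318501 [-0.2 -0.6 -0.8] 58.8011759519577
lid_grip 0.9 [325.2 325.2] [ 590.  -202.1   46. ]
lid_grip 0.57 [151.6  10.4] [454.3  51.1  46. ]
pulse_rib 0.69 [374.3 185.1] [619.9 -65.3  89. ]
pulse_rib 0.63 [330.  393.4] [ 595.4 -241.3   89. ]
notch 0.76 [328.1 170.3] [586.9 -56.1  89. ]
```

View pics/w6c.png

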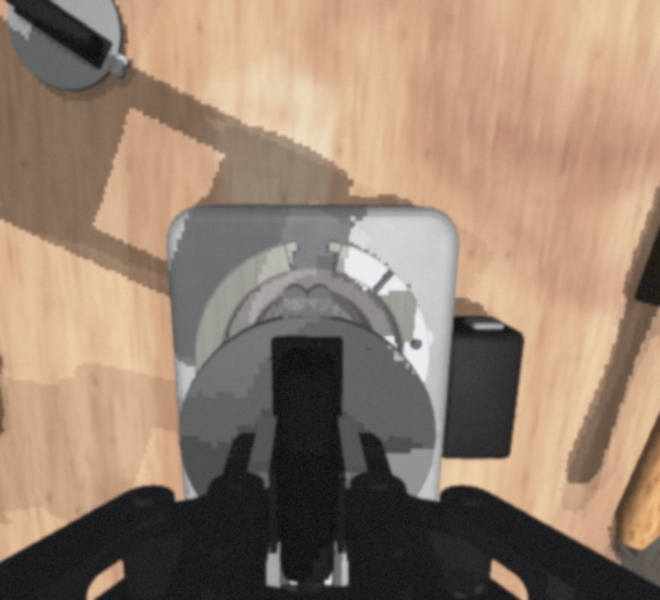

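Run:
```python
from h import *
from workcell import env,optics
s=env.state();p=optics.camera('wrist');zb=s['eef_pos'][2]-26.6
np.set_printoptions(precision=1,suppress=True)
print(s['eef_pos'],s['tcp_rot'])
print('axis',onz(p,(325.2,325.2),zb+46,s),'bar end',onz(p,(325,225.5),zb+46,s))
for a in((272,338),(342,338),(182,420),(436,420)): print(onz(p,(120+a[0]*2/3,a[1]*2/3),zb+(46 if a[1]<400 else 19),s))
g=cv2.cvtColor(p['img'],cv2.COLOR_RGB2GRAY)
for r in (228,236,244,252,260,268): print(r,g[r,290:360:1][::3])
```

```text
[ 587.6 -106.1  185.5] [-180.   -0.   92.]
axis [ 587.5 -109.8  204.9] bar end [586.  -67.9 204.9]
[577.1 -68.1 204.9]
[594.6 -67.5 204.9]
[ 547.1 -102.7  177.9]
[ 628.2 -100.   177.9]
228 [115 120 116 114  32  30  33  35  30  26  23  27  27  28  30  28  26  28
  28  41  98  99 101 101]
236 [118 118 114 111  33  31  32  17  20  23  27  12  25  17  22  23  22  30
  28  37 102 102 100 100]
244 [114 112  99 101  31  27  22  21  27  22  23  18  20  19  20  16  21  16
  30  41 103 100 102  98]
252 [110  98 100  97  37  19  26  23  28  32  29  26  31  31  24  26  28  27
  30  44  99  99  98 103]
260 [ 99  98  99  99  37  27  23  26  20  32  29  22  27  32  29  29  24  25
  11  48  97 100  99  99]
268 [ 98  96  97 100  36  23  29  21  30  27  28  27  24  28  31  29  18  21
  24  52 100  98  98  99]
```

Run:
```python
from h import *
from workcell import env,optics
s=env.state();p=optics.camera('wrist');zb=s['eef_pos'][2]-26.6
np.set_printoptions(precision=1,suppress=True)
print(s['eef_pos'],'cam',ray(p,(0,0),s)[0])
print('bar foot',onz(p,(325,225.5),zb+20,s),'flange',onz(p,(325,211),zb+19,s),'ear',onz(p,(325,190),zb+18,s))
for y in(-106,-103): print(y,[proj(p,[587.5,y+d,zb+h],s) for d,h in((33,46),(33,21),(42,19),(51,18),(51,12))])
g=cv2.cvtColor(p['img'],cv2.COLOR_RGB2GRAY)
print(g[170:260,316:335].mean(1).round()[::2])
save(p,'w7.png')
a=p['img'][150:350,220:430,::-1];cv2.imwrite('pics/w7c.png',cv2.resize(cv2.convertScaleAbs(a,alpha=1.6,beta=10),(630,600)))
```

```text
[ 587.7 -106.2  185.4] cam [584.9 -38.  327.9]
bar foot [586.4 -74.4 178.8] flange [586.2 -67.9 177.8] ear [585.9 -58.5 176.8]
-106 [array([328.2, 238.3]), array([327.5, 223.1]), array([328.2, 202.6]), array([328.9, 182.2]), array([328.8, 180.7])]
-103 [array([328.4, 230.7]), array([327.8, 216.6]), array([328.5, 195.9]), array([329.2, 175.3]), array([329. , 174.1])]
[128. 127. 126. 126. 139. 159. 155. 149. 142. 136. 106. 105. 112. 118.
 123. 135. 136. 130. 126. 119. 113. 112. 113. 110. 104. 103. 102.  73.
  28.  29.  29.  24.  21.  21.  20.  20.  21.  23.  24.  25.  27.  27.
  28.  27.  28.]
```

View pics/w7c.png

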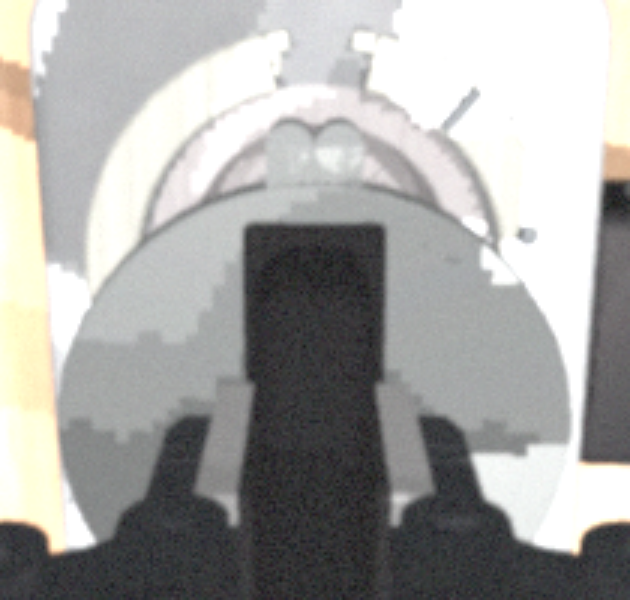

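The view shows the lid held square, with the front ear tip at about (325,190) and the notch at (328,170). The axis sits about 2 mm behind the TCP. I'll correct and descend with force checks.

>>> drive_tool:
  commands:
    - [0,0.002,0.001,0.02,0,0,0]
    - [0,0,0,0.03,0,0,0]
    - [0,0,0,0.02,0,0,0]
    - [0,0,0,0.008,0,0,0]
    - [0,0,0,0,0,0,0]

```text
t: 12.2
eef_pos: [588.1, -104.5, 106.2]
tcp_rot: [-179.9, -0.1, 91.9]
wrist_force: [-0.1, -0.7, -1.9]
opening: 0.173
grasp_force: 58.8
```

>>> drive_tool:
  commands:
    - [0,0,0,0.003,0,0,0]
    - [0,0,0,0.003,0,0,0]
    - [0,0,0,0.003,0,0,0]
    - [0,0,0,0,0,0,0]

```text
t: 12.6
eef_pos: [588.8, -104.9, 98.5]
tcp_rot: [180.0, 0.0, 91.9]
wrist_force: [-0.6, -0.4, -1.1]
opening: 0.168
grasp_force: 58.8
```

Entering freely, with the ears below the lip top and no force. I'll continue to seat it.

>>> drive_tool:
  commands:
    - [0,0,0,0.003,0,0,0]
    - [0,0,0,0.003,0,0,0]
    - [0,0,0,0.002,0,0,0]
    - [0,0,0,0,0,0,0]

```text
t: 13.0
eef_pos: [588.7, -104.9, 90.0]
tcp_rot: [-180.0, -0.0, 91.9]
wrist_force: [-0.3, 0.9, -1.1]
opening: 0.171
grasp_force: 59.0
```

>>> drive_tool:
  commands:
    - [0,0,0,0.002,0,0,0]
    - [0,0,0,0,0,0,0]

```text
t: 13.2
eef_pos: [588.9, -104.9, 89.7]
tcp_rot: [180.0, 0.0, 91.9]
wrist_force: [-1.5, 1.0, 6.4]
opening: 0.169
grasp_force: 59.9
```

>>> drive_tool:
  commands:
    - [0,0,0,0.002,0,0,0]
    - [0,0,0,0,0,0,0]

```text
t: 13.4
eef_pos: [588.9, -104.8, 89.6]
tcp_rot: [180.0, 0.0, 91.9]
wrist_force: [-4.8, 1.4, 17.1]
opening: 0.171
grasp_force: 61.5
```

Seated at exactly the predicted height. I'll ease the push and twist clockwise.

>>> drive_tool:
  commands:
    - [0,0,0,-0.002,0,0,0]
    - [0,0,0.0002,0,0,0,5]
    - [0,0,0.0002,0,0,0,5]
    - [0,0,0.0002,0,0,0,5]
    - [0,0,0.0002,0,0,0,5]
    - [0,0,0,0,0,0,0]

```text
t: 14.0
eef_pos: [589.9, -105.4, 89.7]
tcp_rot: [179.9, 0.0, 71.9]
wrist_force: [-2.4, 0.2, 7.3]
opening: 0.171
grasp_force: 60.0
```

```bash
python3 -c "
from workcell import env
s=env.state();print(s['eef_pos'],s['tcp_rot'],s['wrist_force'],s['wrist_torque'],s['grasp_force'])"
```

```text
[ 589.87714631 -105.36754022   89.65788446] [1.79947589e+02 4.66209827e-02 7.18879253e+01] [-2.40430803  0.22607033  7.3339435 ] [-0.13508383  0.53717907 -0.0788509 ] 60.018768310546875
```

>>> drive_tool:
  commands:
    - [0,0,0.0002,0,0,0,5]
    - [0,0,0.0002,0,0,0,5]
    - [0,0,0.0002,0,0,0,5]
    - [0,0,0.0001,0,0,0,3]
    - [0,0,0,0,0,0,2]
    - [0,0,0,0,0,0,0]
    - [0,0,0,0,0,0,0]

```text
t: 14.7
eef_pos: [590.4, -105.6, 89.6]
tcp_rot: [179.9, 0.0, 52.0]
wrist_force: [-2.1, -0.4, 7.0]
opening: 0.171
grasp_force: 60.1
```

```bash
python3 look.py w8.png pulse_rib lid_grip
python3 - <<'E'
import cv2
a=cv2.imread('pics/w8.png')[60:380,140:500]
cv2.imwrite('pics/w8c.png',cv2.resize(cv2.convertScaleAbs(a,alpha=1.5,beta=10),(675,600)))
from workcell import env
print(env.state()['wrist_torque'])
E
```

```text
14.7 [ 590.4 -105.6   89.6] [179.9   0.   52. ] 0.17071298083474978 [-2.1 -0.4  7. ] 60.059194564819336
pulse_rib 0.9 [324.7 188.4] [620.6 -66.7  89. ]
lid_grip 0.67 [321.1 325.2] [ 563.3 -136.4   46. ]
[-0.01732159  0.48274821  0.22722719]
```

View pics/w8c.png

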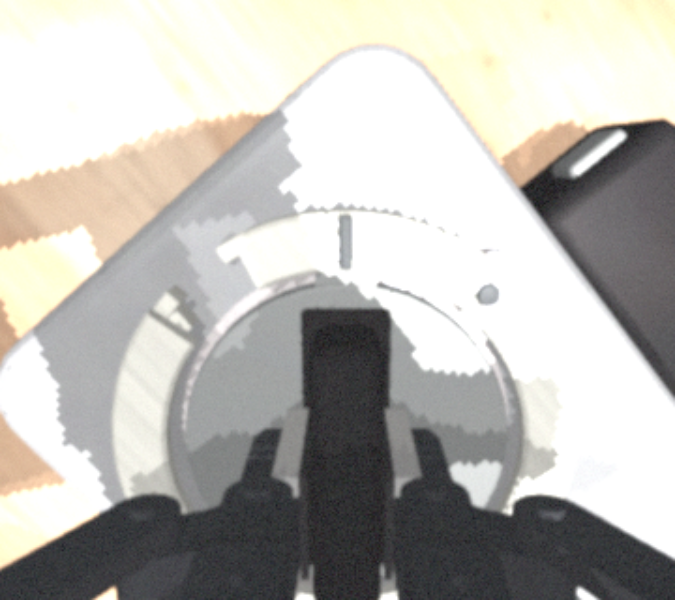

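The bar (column about 345) points straight at the vertical rib (column 346), and both ears are under the lip. Torque about z rose by about 0.2 N m, as expected at the pulse position. Handing in while still gripping.

```bash
python3 -c "
from workcell import sign_off
print(sign_off())"
```

```text
the job is handed in; nothing more can be done
None
```

The job is handed in at about 15 s: the transport lock is out against its end stop, and the lid is seated, twisted about 40° clockwise with its bar on the pulse rib, and still gripped; I saw no sign of disturbing the other things on the bench, though I took no final overview picture.

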